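# Press two faces of a rail blank against the scribing bar

## Robot

A 7-joint arm with a two-finger parallel gripper is mounted at the origin on the work surface. World frame = base frame: x ahead of the robot, y to its left, z up, the work surface at z = 0. Lengths are in m, angles in rad, forces in N, time in s.
With the tool pointing down it reaches from about 0.4 to 0.875 m from the base axis. Payload 6.5 kg.
Tool frame: the origin (TCP) lies midway between the tips of the shut fingers; the grasp point (between the pads) lies grasp_offset behind it (grasp_offset is the distance from the TCP to the grasp point, in m); z points along the fingers, y is the line along which they close (so a half turn about z gives the same grasp; the last joint's range is limited). The gripper opens to 88 mm and grips with 3 to 60 N. Pads are 18 mm wide; open, the fingers measure 123 mm over their backs; the gripper's body (75 mm by 187 mm) begins 45 mm behind the grasp point.
Start: joints at [-1.212, 0.536, -0.004, 1.538, 0.003, 1.067, -0.071], TCP at [0.268, 0.592, 0.239] pointing down, gripper open.
Joint ranges: [-2.7, 2.7], [-0.37, 2.16], [-1.27, 1.26], [0.24, 2.4], [-1.31, 4.45], [0.19, 1.91], [-2.76, 2.76]. Speed limits (rad/s): [2.39, 2.39, 3.14, 3.14, 3.14, 3.14, 3.14].

## Interface

Orientations are given as a unit quaternion [w, x, y, z].
In Python, from cell import get_obs, read_camera, close_job, find_in, silhouettes, grasp_offset gives the robot as it stands.
- The arm moves only by the tool carry_out, never from a script. Its argument "motion" is a list of rows, each a list of 3 entries, a list of its own where there are three numbers: the turn, a rotation vector about the tool's x, y, z in rad, then the shift along the tool's x, y, z in cm, then the opening, from -1 (shut) to 1 (fully open). A call has 1 to 12 rows; each row is the pose to reach, as a shift and turn from the pose commanded when the call began, along the tool's axes at that moment; what a row does not reach only later rows make up. A row lasts 1/12 s, in which the tool goes at most 41.7 mm and 7.16 degrees, less where a joint would pass 70% of its speed; a pose out of reach is approached as far as the arm can. A call with a gripper value outside its range is refused whole. The fingers move at their own pace and stop on an object; "grip_force" is the grip in N (left out, the last holds). Time passes only in rows, so rows that repeat a pose let the fingers close. It gives the time, the measured TCP pose, the force, the opening and the grip force at its end, in the units of the state.
- get_obs(): the state, without advancing time (a new reading comes with each control period).
- read_camera(name): name is "side" or "top"; returns a dict with "pixels" (400x640x3 uint8, red, green, blue), "fovy" (degrees; the focal length in pixels is half the picture's height over the tangent of half this angle, whatever the lens; pixels are square), "cx", "cy" (the principal point, pixels), "world_to_cam" (4x4, takes a point from world to camera coordinates). Camera axes: x right, y down, z forward; pixel columns grow to the right and rows downward; lengths in m; the calibration is good to about 2 mm. A picture is of the moment at which its call begins. There is no depth.
- close_job(): hands the job in; it is judged then, once.
Trained networks look in a picture, given as the dict that the camera call returned (one of the last four; its "shot" number tells which), for a name from the list of things; names that differ only in an ending like _2 or _b are one class to them, and where a whole thing is asked for, a point or a joint stands for the part that bears it (a point fixed in the world has none). Each returns a list of dicts, best first, with "confidence" (0 to 1); they miss things now and then, are a little off and sometimes report something else, mostly with a low value. They report only what shows in the picture. A call takes as long as a camera call.
- find_in(name, picture): "bbox" ([left, top, right, bottom] in pixels, round what is visible of it).
- silhouettes(name, picture): "region" (400x640 bool, what is visible of it) and "bbox" ([left, top, right, bottom] in pixels, round what is visible of it).
The state is a dict: "time_s": time; "qpos": joint angles; "dq": joint speeds; "joint_torque": joint torques, N m; "eef_pos": TCP position; "tcp_rot": TCP orientation; "ft_force": force on the tool from outside, world axes, zero at the start; "wrist_torque": the same for the moment, N m; "width": opening from 0.0 (shut) to 1.0 (fully open); "finger_force": force on a finger pad.
Only numpy, scipy, OpenCV 4.12 (cv2) and the standard library are available. Lean on these libraries where they do the work, as an engineer would, in place of code of your own. Each camera call takes 0.05 s, during which the arm holds its last target. There are 200 camera calls.

## Task

Push the mortised rail blank, standing on edge as it is, squarely home against the steel fence so that its broad face presses the sprung scribing bar right in. Then tip the blank over away from the fence onto its broad side, mortise facing away from the fence, and push it squarely home again so that the edge it had stood on presses the bar in, and leave it there. Each time the bar should meet the blank at the middle of its length, to within 2 cm; keep the blank on the bench (do not lift it) and leave the other tools where they lie.

Things in the scene. Friction and masses are not known exactly. Their poses are not given: they have to be found in the camera images.
- fixture: Steel angle fence bolted to the bench: upright leg 240 long, 30 high, 6 thick; behind it a foot flange 62 deep with a spring housing (30 high, in the middle) and two black knobs (30 high, 90 either side). Origin: on the bench at the middle of the fence's front face. x points level into the fence, away from the robot (the way to push); y along the fence; z up. Its place and yaw vary.
- bar (a joint): Sprung steel scribing bar in the middle of the fence, 30 wide, 16 high (8 to 24 above the bench), 10 proud of its front face. Value in m: 0 fully out, 0.010 flush with the fence face, stop at 0.012. The spring is weak (under 1 N): a blank pushed home stays there by friction; the bar springs out when the blank leaves it.
- blank: Pale beech blank, 40 thick (x), 170 long (y), 70 wide (z), 0.3 to 0.5 kg. It starts standing 70 high on a narrow edge between fence and robot, within 20 degrees of parallel to the fence and 6 cm of its middle. Origin: the middle of that lower edge; z points to the mortised edge, up at first. Pushed low (within 25 of the bench) it slides; pulled by the top 15 mm it tips over; pulled lower it may slide.
- blank_mid (a point): The centre of the blank's solid, 35 from its origin along its z: 35 above the bench when it stands, 20 when it lies on its broad side.
- blank_mortise (a point): The mouth of the mortise, a blind slot 42 long, 12 wide and 15 deep, in the middle of the narrow edge that is on top at the start; 70 from the blank's origin along its z.
- mallet: Bystander, leave alone: dark wooden joiner's mallet lying on its side, head 75 x 125 x 60, handle 240 long. Origin on the bench under its middle (mallet: its head, square: its stock).
- chisel: Bystander, leave alone: bench chisel with wooden handle lying behind the fence, 245 long, up to 31 high. Origin on the bench under its middle (mallet: its head, square: its stock).
- square: Bystander, leave alone: try square lying flat behind the fence, wooden stock 120 long and 18 high, steel blade 100 long. Origin on the bench under its middle (mallet: its head, square: its stock).
- clamp: Bystander, leave alone: iron G-clamp lying flat, about 180 x 150, 19 high. Origin on the bench under its middle (mallet: its head, square: its stock).
- plane: Bystander, leave alone: small steel hand plane with wooden knob and handle, 170 long, 80 high. Origin on the bench under its middle (mallet: its head, square: its stock).
- offcut: Bystander, leave alone: wooden offcut 60 x 50 x 35 beside one end of the fence. Origin on the bench under its middle (mallet: its head, square: its stock).

How it is judged:
By the outcome, as a careful person would: the job done as asked, in the order asked, and still so for the second after the job is handed in, with the robot touching nothing.
It also fails if it takes over 67 s, if anything falls off the work surface, if the arm or the gripper's body presses on something with over 40 N, if the wrist force passes 120 N, or if a joint passes its speed limit or range.

## Working session

There is one attempt and no reset: what is moved stays moved. The work goes in short steps, Python scripts to look and compute and a tool call to move; the robot and the scene stay as the last step left them, time stands still between calls to the robot, and variables do not carry over. Pictures are saved under pics/ and viewed, at most 10 in all, crops included, and the job is handed in when it is done.

Besides the shell and the picture viewer there is one more tool, called after ">>>" by a JSON object that holds its "api" and its "payload". carry_out: Moves the arm, as the interface text tells. Its arguments: {"type":"object","properties":{"motion":{"type":"array"},"grip_force":{"type":"number"}},"required":["motion"]}

```bash
mkdir -p pics; ls
cat > h.py <<'E'
import numpy as np, cv2
from cell import *
def K(p):
    f=200/np.tan(np.radians(p["fovy"])/2); return f,p["cx"],p["cy"]
def onplane(p,uv,z):
    f,cx,cy=K(p);M=np.array(p["world_to_cam"]);R=M[:3,:3];t=M[:3,3];c=-R.T@t
    uv=np.atleast_2d(uv);d=np.c_[(uv[:,0]-cx)/f,(uv[:,1]-cy)/f,np.ones(len(uv))]@R
    return c+d*((z-c[2])/d[:,2])[:,None]
def proj(p,X):
    f,cx,cy=K(p);M=np.array(p["world_to_cam"]);X=np.atleast_2d(X)@M[:3,:3].T+M[:3,3]
    return np.c_[f*X[:,0]/X[:,2]+cx,f*X[:,1]/X[:,2]+cy]
def save(p,n): cv2.imwrite(f"pics/{n}.png",p["pixels"][:,:,::-1])
E
python3 - <<'E'
from h import *
o=get_obs();print(o["eef_pos"],o["tcp_rot"],o["time_s"],grasp_offset)
for n in("side","top"):
    p=read_camera(n);save(p,n+"0");M=np.array(p["world_to_cam"]);print(n,-M[:3,:3].T@M[:3,3],M[:3,:3].tolist(),K(p))
    for k in("fixture","bar","blank","blank_mortise","mallet","clamp","plane","offcut"):
        print(k,[(np.round(d["bbox"]),round(d["confidence"],2)) for d in find_in(k,p)[:2]])
E
cd pics; python3 -c "
import cv2,numpy as np
cv2.imwrite('a0.png',np.vstack([cv2.imread('side0.png')[:300],cv2.imread('top0.png')[:300]]))"
```

```text
pics
[0.26767074 0.59165446 0.23784352] [-1.19117054e-04  2.10785229e-01  9.77532014e-01 -8.57420895e-04] 0.0 0.0187
side [ 0.21759009 -0.90123862  0.70399333] [[0.9179473279001483, -0.3965620820477013, -0.010546007916273718], [-0.22536330799562465, -0.4994161696392506, -0.8365374282792902], [0.32647217739073414, 0.7702739802075959, -0.5478082810663795]] (np.float64(382.2829647178666), 317.0732052735103, 198.06712652858366)
fixture [(array([320., 178., 354., 224.]), 0.59)]
bar []
blank [(array([276., 173., 302., 224.]), 0.6)]
blank_mortise []
mallet [(array([271., 281., 426., 356.]), 0.93)]
clamp [(array([205., 144., 263., 174.]), 0.81)]
plane [(array([277., 131., 309., 170.]), 0.79), (array([362., 188., 393., 237.]), 0.34)]
offcut [(array([316., 162., 334., 182.]), 0.5), (array([362., 191., 391., 239.]), 0.22)]
top [ 0.38105029 -0.01068754  1.31315527] [[-0.007886189066201173, -0.9998982395088967, -0.01188775205920677], [-0.9834609361418839, 0.009906657834502118, -0.18084923337819225], [0.18094859796346, 0.010264928521872132, -0.9834389844507382]] (np.float64(446.2696816770879), 322.74823523247727, 200.4320945920473)
fixture [(array([267., 162., 353., 197.]), 0.63)]
bar [(array([302., 179., 315., 187.]), 0.46)]
blank [(array([266., 223., 328., 241.]), 0.86), (array([236., 154., 262., 179.]), 0.68)]
blank_mortise [(array([265., 221., 328., 237.]), 0.96)]
mallet [(array([455., 190., 506., 302.]), 0.62)]
clamp [(array([122., 211., 189., 308.]), 0.57)]
plane [(array([167., 168., 216., 219.]), 0.94)]
offcut [(array([238., 152., 262., 178.]), 0.87)]
```

View pics/side0.png

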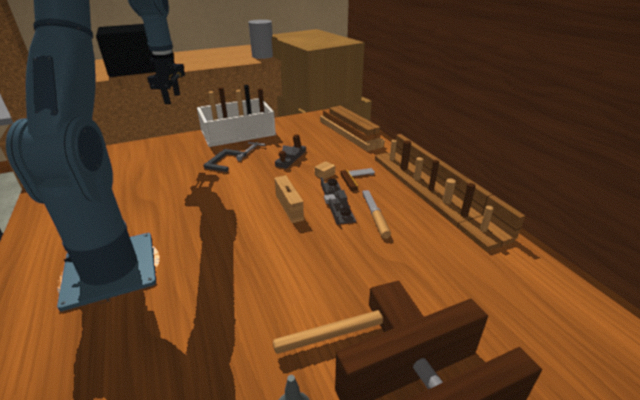

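View pics/top0.png

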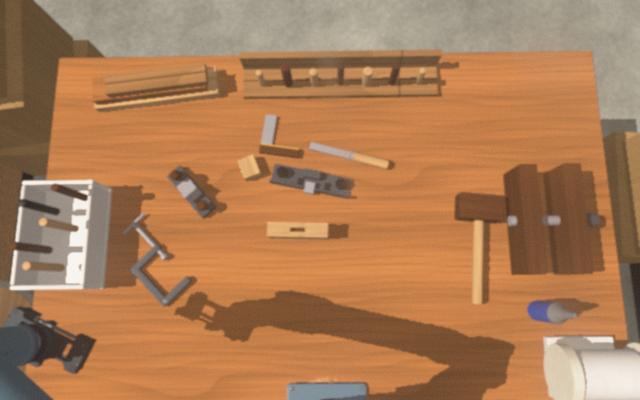

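The side view shows the blank at about (290,200) with the fence at (337,200). The top view shows the blank at (298,230), the fence front at (310,190), and the bar near (309,187). I'll enlarge both.

Run:
```python
import cv2,numpy as np
t=cv2.imread('pics/top0.png')[150:250,232:365];s=cv2.imread('pics/side0.png')[150:245,260:393]
cv2.imwrite('pics/c1.png',np.vstack([cv2.resize(t,(798,300*2),interpolation=cv2.INTER_CUBIC)]))
cv2.imwrite('pics/c2.png',cv2.resize(s,(798,570),interpolation=cv2.INTER_CUBIC))
```

```text
(no output)
```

View pics/c1.png

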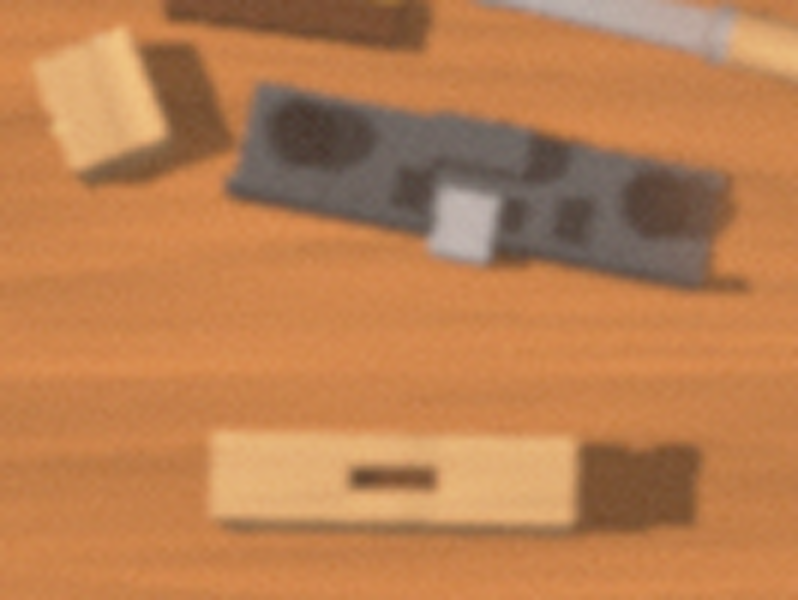

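View pics/c2.png

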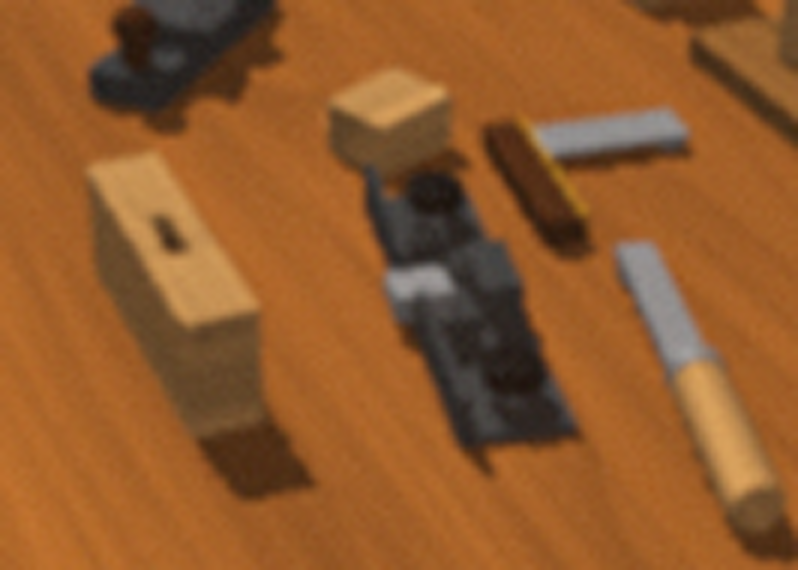

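The top crop shows the blank's top corners at (210,432), (580,437), (578,523) and (210,520). The fence's foot runs from (230,197) to (700,288), and the bar's front runs from (429,255) to (491,264). The side crop agrees: blank top corners are at (88,170), (160,153), (260,305) and (190,326).

```bash
cat > m.py <<'E'
from h import *
E
python3 - <<'E'
from h import *
t=read_camera("top");s=read_camera("side")
T=lambda a:np.array(a)/6+[232,150]-.42
S=lambda a:np.array(a)/6+[260,150]-.42
def tri(a,b):
    A=[];B=[]
    for p,(u,v) in((t,a),(s,b)):
        f,cx,cy=K(p);M=np.array(p["world_to_cam"])
        for w,i,c in((u,0,cx),(v,1,cy)):
            r=f*M[i]-(w-c)*M[2];A.append(r[:3]);B.append(-r[3])
    return np.linalg.lstsq(np.array(A),np.array(B),rcond=None)[0]
for a,b in(((210,432),(160,153)),((580,437),(260,305)),((578,523),(190,326)),((210,520),(88,170)),((393,477),(170,235))):print("blank tri",tri(T(a),S(b)).round(4))
print("blank top",onplane(t,T([(210,432),(580,437),(578,523),(210,520)]),.07)[:,:2].round(4))
f=onplane(t,T([(230,197),(700,288)]),0);f2=onplane(t,T([(230,183),(708,275)]),.03)
for g in(f,f2):
  d=g[0]-g[1];print("fence",g[:,:2].round(4).tolist(),np.linalg.norm(d),"yaw",np.degrees(np.arctan2(-d[0],d[1])),g.mean(0)[:2])
print("bar",onplane(t,T([(429,255),(491,264)]),.016)[:,:2].round(4))
print("side fence",onplane(s,S([(465,445)]),0)[:,:2],onplane(s,S([(368,165)]),.03)[:,:2])
print("offcut",onplane(t,T([(35,65),(125,28),(168,130),(80,175)]),.035)[:,:2].round(3).tolist())
E
```

```text
blank tri [0.5532 0.16   0.0708]
blank tri [ 0.547  -0.0129  0.0763]
blank tri [ 0.5084 -0.0119  0.0735]
blank tri [0.5116 0.1596 0.0703]
blank tri [0.5301 0.0744 0.0719]
blank top [[ 0.5509  0.1607]
 [ 0.5469 -0.0126]
 [ 0.5066 -0.0113]
 [ 0.5096  0.1601]]
fence [[0.6796, 0.1621], [0.6306, -0.0734]] 0.24051007313020506 yaw -11.75546911506409 [0.65507725 0.04435154]
fence [[0.6798, 0.1582], [0.6313, -0.076]] 0.23917428760538023 yaw -11.70530019326417 [0.65555472 0.04113272]
bar [[0.6455 0.061 ]
 [0.6407 0.0304]]
side fence [[ 0.6360758  -0.06750068]] [[0.68491893 0.16443056]]
offcut [[0.74, 0.255], [0.758, 0.211], [0.706, 0.188], [0.683, 0.231]]
```

>>> {"api": "carry_out", "payload": {"motion": [[[0,0,-0.22],[-38.4,-38.3,7.8],1],[[0,0,-0.22],[-38.4,-38.3,7.8],1],[[0,0,-0.22],[-38.4,-38.3,7.8],1],[[0,0,-0.22],[-38.4,-38.3,7.8],1],[[0,0,-0.22],[-38.4,-38.3,7.8],1],[[0,0,-0.22],[-38.4,-38.3,7.8],1],[[0,0,-0.22],[-38.4,-38.3,7.8],1],[[0,0,-0.22],[-38.4,-38.3,7.8],1],[[0,0,-0.22],[-38.4,-38.3,7.8],1],[[0,0,-0.22],[-38.4,-38.3,7.8],1],[[0,0,-0.22],[-38.4,-38.3,7.8],1],[[0,0,-0.22],[-38.4,-38.3,7.8],1]]}}

```text
time_s: 2.0
eef_pos: [0.4437, 0.1276, 0.1677]
tcp_rot: [0.0, 0.102, 0.995, 0.0]
ft_force: [0.7, 0.3, 0.7]
width: 1.0
finger_force: 0.0
```

```bash
cat >> h.py <<'E'
from scipy.spatial.transform import Rotation as Ro
F0=np.array([.6545,.044,0]);yaw=np.radians(-11.75)
RF=Ro.from_euler("z",yaw).as_matrix()
def go(fx,fy,z,tilt=0):
    "turn (rad) and shift (cm) from the present pose; tilt deg: finger tips lead towards the fence"
    o=get_obs();w,x,y,zz=o["tcp_rot"];R=Ro.from_quat([x,y,zz,w])
    T=RF@np.diag([-1.,1,-1]);T=Ro.from_matrix(T)*Ro.from_euler("y",-tilt,degrees=True)
    P=F0+RF@np.array([fx,fy,z])
    pf=RF.T@(o["eef_pos"]-F0)
    print("now fence",pf.round(4),"t",round(o["time_s"],2),"F",np.round(o["ft_force"],1),"| turn",(R.inv()*T).as_rotvec().round(3),"shift cm",(R.inv().apply(P-o["eef_pos"])*100).round(2))
E
python3 -c "
from h import *
go(-.195,.004,.10,10);go(-.195,.004,.016,10)"
```

```text
now fence [-0.2234  0.0389  0.1677] t 2.0 F [0.7 0.3 0.7] | turn [ 0.001 -0.174  0.001] shift cm [-2.83 -3.5   6.77]
now fence [-0.2234  0.0389  0.1677] t 2.0 F [0.7 0.3 0.7] | turn [ 0.001 -0.174  0.001] shift cm [-2.82 -3.5  15.17]
```

>>> {"api": "carry_out", "payload": {"motion": [[[0,-0.17,0],[-2.8,-3.5,6.8],1],[[0,-0.17,0],[-2.8,-3.5,6.8],1],[[0,-0.17,0],[-2.8,-3.5,6.8],1],[[0,-0.17,0],[-2.8,-3.5,12],1],[[0,-0.17,0],[-2.8,-3.5,15.1],1],[[0,-0.17,0],[-2.8,-3.5,15.1],1],[[0,-0.17,0],[-2.8,-3.5,15.1],1],[[0,-0.17,0],[-2.8,-3.5,15.1],1]]}}

```text
time_s: 2.67
eef_pos: [0.4633, 0.0898, 0.0157]
tcp_rot: [0.083, 0.102, 0.991, -0.01]
ft_force: [-0.9, 0.4, -0.1]
width: 1.001
finger_force: 0.0
```

```bash
python3 -c "
from h import *
go(-.09,.004,.016,10)"
```

```text
now fence [-0.1965  0.0059  0.0157] t 2.67 F [-0.9  0.4 -0.1] | turn [-0.002 -0.007  0.001] shift cm [-10.51  -0.2    1.75]
```

>>> {"api": "carry_out", "payload": {"motion": [[[0,0,0],[-0.6,0,0.1],1],[[0,0,0],[-1.2,-0.1,0.2],1],[[0,0,0],[-1.8,-0.1,0.3],1],[[0,0,0],[-2.4,-0.2,0.4],1],[[0,0,0],[-3.0,-0.2,0.5],1],[[0,0,0],[-3.5,-0.2,0.6],1],[[0,0,0],[-4.0,-0.2,0.7],1],[[0,0,0],[-4.5,-0.2,0.77],1],[[0,0,0],[-5.0,-0.2,0.85],1],[[0,0,0],[-5.5,-0.2,0.93],1],[[0,0,0],[-6.0,-0.2,1.0],1],[[0,0,0],[-6.5,-0.2,1.1],1]]}}

```text
time_s: 3.67
eef_pos: [0.5277, 0.0736, 0.0165]
tcp_rot: [0.084, 0.102, 0.991, -0.009]
ft_force: [-2.7, 0.4, 2.1]
width: 1.002
finger_force: 1.4
```

Run:
```python
from h import *
go(-.049,.004,.016,10)
t=read_camera("top");s=read_camera("side")
a=cv2.resize(t["pixels"][150:250,232:365],(532,400),interpolation=3);b=cv2.resize(s["pixels"][150:245,240:373],(266,190)) 
cv2.imwrite("pics/d1.png",np.vstack([a])[:,:,::-1])
```

```text
now fence [-0.1302  0.0032  0.0165] t 3.67 F [-2.7  0.4  2.1] | turn [-0.001 -0.005  0.   ] shift cm [-8.    0.08  1.42]
```

View pics/d1.png

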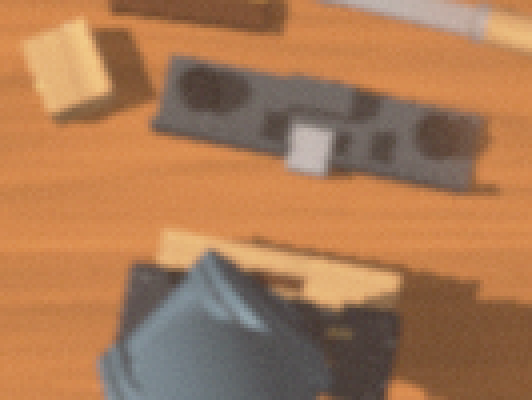

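The blank has turned to match the fence. Its front top edge runs from (160,232) to (402,272) in the crop. I'll check its offset along the fence.

Run:
```python
from h import *
t=read_camera("top")
g=onplane(t,np.array([(160,230),(402,271)])/4+[231.6,149.6],.07);print(((g-F0)@RF).round(4))
```

```text
[[-0.0821  0.0883  0.07  ]
 [-0.0776 -0.0852  0.07  ]]
```

>>> {"api": "carry_out", "payload": {"motion": [[[0,0,0],[-0.5,0,0.09],1],[[0,0,0],[-1.0,0,0.17],1],[[0,0,0],[-1.5,0,0.26],1],[[0,0,0],[-2.0,0,0.35],1],[[0,0,0],[-2.5,0,0.44],1],[[0,0,0],[-3.0,0,0.53],1],[[0,0,0],[-3.5,0,0.62],1],[[0,0,0],[-4.0,0,0.7],1],[[0,0,0],[-4.5,0,0.8],1],[[0,0,0],[-5.0,0,0.88],1],[[0,0,0],[-5.5,0,0.97],1],[[0,0,0],[-6.0,0,1.06],1]]}}

```text
time_s: 4.82
eef_pos: [0.5876, 0.0616, 0.0164]
tcp_rot: [0.084, 0.102, 0.991, -0.009]
ft_force: [-4.0, 1.1, 2.5]
width: 1.001
finger_force: 2.0
```

>>> {"api": "carry_out", "payload": {"motion": [[[0,0,0],[-0.4,0,0.07],1],[[0,0,0],[-0.8,0,0.14],1],[[0,0,0],[-1.2,0,0.21],1],[[0,0,0],[-1.5,0,0.27],1],[[0,0,0],[-1.8,0,0.32],1],[[0,0,0],[-2.0,0,0.36],1],[[0,0,0],[-2.0,0,0.36],1],[[0,0,0],[-2.0,0,0.36],1]]}}

```text
time_s: 5.48
eef_pos: [0.6052, 0.058, 0.0157]
tcp_rot: [0.083, 0.102, 0.991, -0.009]
ft_force: [-8.5, 2.9, 6.2]
width: 1.002
finger_force: 4.8
```

```bash
python3 -c "
from h import *
go(-.045,.003,.016,10)"
```

```text
now fence [-0.0511  0.0037  0.0157] t 5.48 F [-8.5  2.9  6.2] | turn [-0.001 -0.008 -0.   ] shift cm [-0.61 -0.07  0.07]
```

>>> {"api": "carry_out", "payload": {"motion": [[[0,0,0],[-0.15,0,0.03],1],[[0,0,0],[-0.3,0,0.06],1],[[0,0,0],[-0.45,0,0.08],1],[[0,0,0],[-0.45,0,0.08],1],[[0,0,0],[-0.45,0,0.08],1]]}}

```text
time_s: 5.9
eef_pos: [0.6056, 0.0579, 0.0148]
tcp_rot: [0.079, 0.102, 0.992, -0.01]
ft_force: [-21.2, 5.5, 15.7]
width: 0.998
finger_force: 10.7
```

Run:
```python
from h import *
go(-.13,.003,.16,0)
t=read_camera("top");s=read_camera("side")
a=cv2.resize(t["pixels"][150:230,232:365],(665,400),interpolation=3)
cv2.imwrite("pics/d2.png",a[:,:,::-1])
```

```text
now fence [-0.0507  0.0037  0.0148] t 5.9 F [-21.2   5.5  15.7] | turn [-0.003  0.16  -0.   ] shift cm [  5.52  -0.11 -15.59]
```

View pics/d2.png

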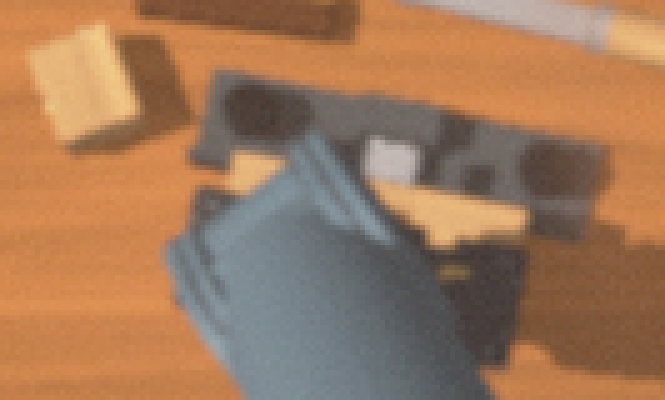

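The blank is home: the tool hit a hard stop at 21 N, and the bar's end (390,158) is now back inside the fence line. I'll back off, lift and go over to the fence side.

>>> {"api": "carry_out", "payload": {"motion": [[[0,0,0],[2,0,-0.4],1],[[0,0,0],[4,0,-0.7],1],[[0,0,0],[7,0,-1.3],1],[[0,0.08,0],[6.3,0,-6],1],[[0,0.16,0],[5.5,0,-11],1],[[0,0.16,0],[5.5,0,-15.6],1],[[0,0.16,0],[5.5,0,-15.6],1],[[0,0.16,0],[5.5,0,-15.6],1]]}}

```text
time_s: 6.67
eef_pos: [0.5374, 0.0737, 0.1667]
tcp_rot: [0.011, 0.103, 0.995, 0.001]
ft_force: [1.7, 1.0, 0.2]
width: 0.995
finger_force: 0.0
```

Run:
```python
from h import *
go(.03,.002,.14,0);go(.024,.002,.057,0)
t=read_camera("top");s=read_camera("side")
a=cv2.resize(t["pixels"][150:230,232:365],(665,400),interpolation=3)
cv2.imwrite("pics/d3.png",a[:,:,::-1])
```

```text
now fence [-0.1207  0.0052  0.1667] t 6.67 F [1.7 1.  0.2] | turn [ 0.004  0.021 -0.001] shift cm [-15.01  -0.32   2.98]
now fence [-0.1207  0.0052  0.1667] t 6.67 F [1.7 1.  0.2] | turn [ 0.004  0.021 -0.001] shift cm [-14.24  -0.36  11.27]
```

View pics/d3.png

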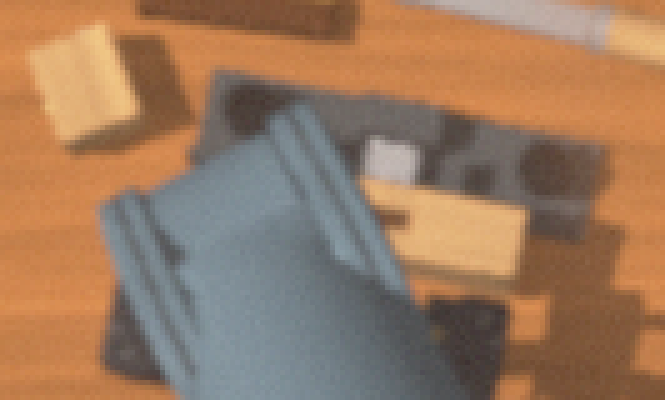

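The blank stays home with the bar opposite the mortise (bar at x=390, mortise at about 393). Next I go over the fence and down behind the blank's top.

>>> {"api": "carry_out", "payload": {"motion": [[[0,0.02,0],[-15,-0.3,3],1],[[0,0.02,0],[-15,-0.3,3],1],[[0,0.02,0],[-15,-0.3,3],1],[[0,0.02,0],[-15,-0.3,3],1],[[0,0.02,0],[-15,-0.3,3],1],[[0,0.02,0],[-15,-0.3,7],1],[[0,0.02,0],[-14.5,-0.3,9.5],1],[[0,0.02,0],[-14.2,-0.3,11],1],[[0,0.02,0],[-14.2,-0.3,11],1],[[0,0.02,0],[-14.2,-0.3,11],1]]}}

```text
time_s: 7.6
eef_pos: [0.6707, 0.041, 0.0504]
tcp_rot: [-0.007, 0.102, 0.995, 0.0]
ft_force: [0.5, -0.1, 0.8]
width: 1.002
finger_force: 0.0
```

```bash
python3 -c "
from h import *
go(.024,.002,.058,0)"
```

```text
now fence [0.0165 0.0004 0.0504] t 7.6 F [ 0.5 -0.1  0.8] | turn [-0.001 -0.013  0.001] shift cm [-0.74  0.16 -0.77]
```

>>> {"api": "carry_out", "payload": {"motion": [[[0,0,0],[0,0,-1.0],1],[[0,0,0],[0,0,-1.0],1],[[0,0,0],[0.4,0,-1.0],1],[[0,0,0],[0.8,0,-1.0],1],[[0,0,0],[1.2,0,-1.0],1],[[0,0,0],[1.5,0,-1.0],1],[[0,0,0],[1.8,0,-1.1],1],[[0,0,0],[2.1,0,-1.2],1],[[0,0,0],[2.4,0,-1.3],1],[[0,0,0],[2.7,0,-1.3],1],[[0,0,0],[3.0,0,-1.3],1],[[0,0,0],[3.3,0,-1.3],1]]}}

```text
time_s: 8.6
eef_pos: [0.6391, 0.0478, 0.0651]
tcp_rot: [-0.006, 0.102, 0.995, 0.0]
ft_force: [0.8, -0.7, 1.4]
width: 1.002
finger_force: 0.4
```

Run:
```python
from h import *
go(-.05,.002,.06,0)
s=read_camera("side")
a=cv2.resize(s["pixels"][150:245,240:373],(665,475),interpolation=3)
cv2.imwrite("pics/d4.png",a[:,:,::-1])
```

```text
now fence [-0.0158  0.0005  0.0651] t 8.6 F [ 0.8 -0.7  1.4] | turn [-0.    -0.011  0.001] shift cm [3.41 0.15 0.55]
```

View pics/d4.png

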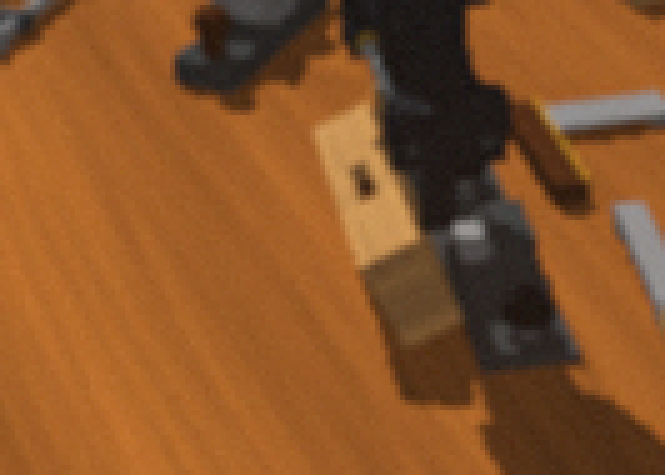

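The blank is tipping towards the robot, its end face at (415,290) leaning. I'll keep pulling.

>>> {"api": "carry_out", "payload": {"motion": [[[0,0,0],[0.3,0,0],1],[[0,0,0],[0.6,0,0],1],[[0,0,0],[0.9,0,0],1],[[0,0,0],[1.2,0,0],1],[[0,0,0],[1.5,0,0],1],[[0,0,0],[1.8,0,0],1],[[0,0,0],[2.1,0,0],1],[[0,0,0],[2.4,0,0],1],[[0,0,0],[2.7,0,0],1],[[0,0,0],[3.0,0,0],1],[[0,0,0],[3.0,0,0],1],[[0,0,0],[3.0,0,0],1]]}}

```text
time_s: 9.65
eef_pos: [0.6105, 0.0538, 0.0658]
tcp_rot: [-0.005, 0.102, 0.995, 0.0]
ft_force: [0.3, -1.1, 0.4]
width: 0.998
finger_force: 0.0
```

>>> {"api": "carry_out", "payload": {"motion": [[[0,0,0],[0,0,-4],1],[[0,0,0],[0,0,-8],1],[[0,0,0],[4,0,-10],1],[[0,0,0],[8,0,-10],1],[[0,0,0],[12,0,-10],1],[[0,0,0],[15,0,-10],1],[[0,0,0],[15,0,-10],1]]}}

```text
time_s: 10.23
eef_pos: [0.4587, 0.0849, 0.167]
tcp_rot: [-0.007, 0.1, 0.995, -0.001]
ft_force: [-0.6, 0.2, -0.8]
width: 1.002
finger_force: 0.0
```

Run:
```python
from h import *
go(-.2,.002,.012,10)
s=read_camera("side");t=read_camera("top")
a=cv2.resize(s["pixels"][150:245,240:373],(399,285),interpolation=3)
b=cv2.resize(t["pixels"][150:250,232:365],(399,300),interpolation=3)
cv2.imwrite("pics/d5.png",np.hstack([a,b[:285]])[:,:,::-1])
```

```text
now fence [-0.2     0.0002  0.167 ] t 10.23 F [-0.6  0.2 -0.8] | turn [-0.002 -0.188  0.004] shift cm [-0.22  0.22 15.5 ]
```

View pics/d5.png

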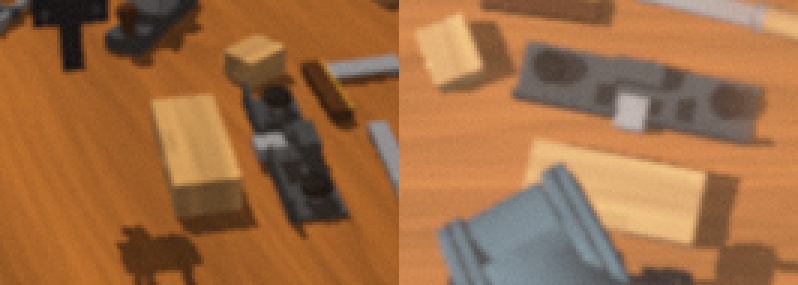

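The blank now lies flat with the mortise towards the robot. Its fence-side edge runs from (530,138) to (705,172) in the right-hand (top) crop. I'll compute where it is.

Run:
```python
from h import *
t=read_camera("top")
g=onplane(t,(np.array([(530,138),(705,172),(697,243)])-[399,0])/3+[231.7,149.7],.04);print(((g-F0)@RF).round(4))
```

```text
[[-0.0429  0.0895  0.04  ]
 [-0.0428 -0.0834  0.04  ]
 [-0.1118 -0.0891  0.04  ]]
```

>>> {"api": "carry_out", "payload": {"motion": [[[0,-0.1,0],[-0.2,0.1,4],1],[[0,-0.19,0],[-0.2,0.2,8],1],[[0,-0.19,0],[-0.2,0.2,12],1],[[0,-0.19,0],[-0.2,0.2,15.2],1],[[0,-0.19,0],[-0.2,0.2,15.2],1],[[0,-0.19,0],[-0.2,0.2,15.2],1],[[0,-0.19,0],[-0.2,0.2,15.2],1]]}}

```text
time_s: 10.97
eef_pos: [0.4679, 0.0864, 0.0167]
tcp_rot: [0.091, 0.102, 0.991, -0.009]
ft_force: [0.4, -0.6, 0.5]
width: 1.0
finger_force: 0.0
```

```bash
python3 -c "
from h import *
go(-.082,.001,.014,10)"
```

```text
now fence [-0.1913  0.0035  0.0167] t 10.97 F [ 0.4 -0.6  0.5] | turn [ 0.001  0.008 -0.   ] shift cm [-10.7   -0.25   2.25]
```

>>> {"api": "carry_out", "payload": {"motion": [[[0,0,0],[-1.0,-0.1,0.2],1],[[0,0,0],[-2.0,-0.2,0.4],1],[[0,0,0],[-3.0,-0.25,0.6],1],[[0,0,0],[-4.0,-0.25,0.8],1],[[0,0,0],[-5.0,-0.25,1.0],1],[[0,0,0],[-5.6,-0.25,1.15],1],[[0,0,0],[-6.2,-0.25,1.3],1],[[0,0,0],[-6.7,-0.25,1.4],1],[[0,0,0],[-7.2,-0.25,1.5],1],[[0,0,0],[-7.7,-0.25,1.6],1],[[0,0,0],[-8.2,-0.25,1.7],1],[[0,0,0],[-8.7,-0.25,1.8],1]]}}

```text
time_s: 11.97
eef_pos: [0.5516, 0.0656, 0.0128]
tcp_rot: [0.089, 0.101, 0.991, -0.009]
ft_force: [-3.4, 0.8, 3.7]
width: 0.998
finger_force: 1.9
```

>>> {"api": "carry_out", "payload": {"motion": [[[0,0,0],[-0.4,0,0.07],1],[[0,0,0],[-0.8,0,0.14],1],[[0,0,0],[-1.2,0,0.21],1],[[0,0,0],[-1.6,0,0.28],1],[[0,0,0],[-1.9,0,0.33],1],[[0,0,0],[-2.1,0,0.37],1],[[0,0,0],[-2.1,0,0.37],1]]}}

```text
time_s: 12.55
eef_pos: [0.5735, 0.0609, 0.0132]
tcp_rot: [0.09, 0.102, 0.991, -0.009]
ft_force: [-0.1, -0.6, 0.6]
width: 0.999
finger_force: 0.3
```

```bash
python3 -c "
from h import *
go(-.08,.001,.014,10)"
```

```text
now fence [-0.0827  0.      0.0132] t 12.55 F [-0.1 -0.6  0.6] | turn [ 0.     0.006 -0.   ] shift cm [-0.29  0.1  -0.03]
```

>>> {"api": "carry_out", "payload": {"motion": [[[0,0,0],[-0.15,0,0.03],1],[[0,0,0],[-0.3,0,0.05],1],[[0,0,0],[-0.45,0,0.08],1],[[0,0,0],[-0.6,0,0.1],1],[[0,0,0],[-0.75,0,0.12],1],[[0,0,0],[-0.75,0,0.12],1],[[0,0,0],[-0.75,0,0.12],1]]}}

```text
time_s: 13.13
eef_pos: [0.5752, 0.0606, 0.0124]
tcp_rot: [0.085, 0.101, 0.991, -0.01]
ft_force: [-17.6, 4.0, 13.4]
width: 1.002
finger_force: 9.1
```

```bash
python3 -c "
from h import *
go(-.15,.001,.014,10)"
```

```text
now fence [-0.081   0.0001  0.0124] t 13.13 F [-17.6   4.   13.4] | turn [-0.002 -0.002  0.001] shift cm [ 6.77  0.09 -1.34]
```

The tool hit the stop again, at -0.081 with 18 N. I'll retreat well clear and check.

>>> {"api": "carry_out", "payload": {"motion": [[[0,0,0],[1,0,-0.2],1],[[0,0,0],[3,0,-0.5],1],[[0,0,0],[6,0,-1.1],1],[[0,0,0],[8,0,-5],1],[[0,0,0],[10,0,-9],1],[[0,0,0],[13,6,-13],1],[[0,0,0],[13,10,-15],1],[[0,0,0],[13,14,-15],1],[[0,0,0],[13,18,-15],1],[[0,0,0],[13,22,-15],1],[[0,0,0],[13,22,-15],1],[[0,0,0],[13,22,-15],1]]}}

```text
time_s: 14.13
eef_pos: [0.4744, 0.3155, 0.1396]
tcp_rot: [0.091, 0.099, 0.991, -0.004]
ft_force: [0.3, 0.8, 0.6]
width: 1.001
finger_force: 0.0
```

Run:
```python
from h import *
s=read_camera("side");t=read_camera("top")
a=cv2.resize(s["pixels"][150:245,260:393],(399,285),interpolation=3)
b=cv2.resize(t["pixels"][150:245,232:365],(399,285),interpolation=3)
cv2.imwrite("pics/d6.png",np.hstack([a,b])[:,:,::-1])
```

```text
(no output)
```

View pics/d6.png

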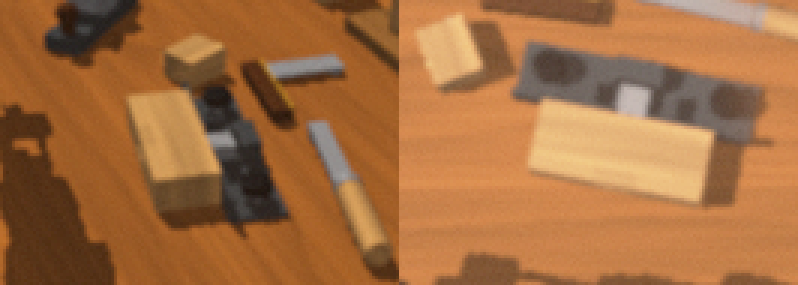

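In the top crop the blank lies flat against the fence, its edge running from (541,100) to (715,130) and centred on the bar at (632,100). The other tools haven't moved.

```bash
python3 -c "
from cell import *
print(close_job())"
```

```text
the job is handed in; nothing more can be done
None
```

I pushed the blank home standing, tipped it onto its broad side with the mortise facing away from the fence, and pushed it home again, centred on the bar to within a few mm; I've handed the job in, and no verdict came back.

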